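# Show the steel-ball tray to the reader

## Robot

A 6-joint arm with a two-finger parallel gripper is mounted at the origin on the work surface. World frame = base frame: x ahead of the robot, y to its left, z up, the work surface at z = 0. Lengths are in mm, angles in degrees, forces in N, time in s.
With the tool pointing down it reaches from about 300 to 850 mm from the base axis. Payload 4.2 kg.
Tool frame: the origin (TCP) lies between the finger pads, 19 mm behind the fingertips; this is the grasp point; z points along the fingers, y is the line along which they close (so a half turn about z gives the same grasp; the last joint's range is limited). The gripper opens to 91 mm and grips with 3 to 60 N. Pads are 32 mm wide; open, the fingers measure 118 mm over their backs; the gripper's body (76 mm by 178 mm) begins 60 mm behind the grasp point.
Start: joints at [68.239, 18.312, 89.639, -0, 72.044, -1.146], TCP at [202.453, 538.195, 232.776] pointing down, gripper open.
Joint ranges: [-177.97, 177.97], [-48.28, 115.42], [12.27, 149.76], [-77.06, 257.06], [2.81, 150.46], [-146.56, 146.56]. Speed limits (degrees/s): [147.25, 147.25, 180, 180, 180, 180].

## Interface

Orientations are given as [roll, pitch, yaw] about the fixed x, y, z axes, in that order (R = Rz(yaw) Ry(pitch) Rx(roll)).
In Python, from workcell import * gives the robot as it stands.
- The arm moves only by the tool step_arm, never from a script. Its argument "steps" is a list of rows, each a list of 7 numbers: the turn, a rotation vector about the tool's x, y, z in degrees, then the shift along the tool's x, y, z in mm, then the opening, from 0 (shut) to 1 (fully open). In form: [[rx, ry, rz, x, y, z, hand], ...]. A call has exactly 8 rows; each row shifts and turns the commanded pose from where the row before left it, along the tool's axes as they then stand; what a row does not reach is not made up. A row lasts 1/8 s, in which the tool goes at most 62.5 mm and 10.7 degrees, less where a joint would pass 70% of its speed; a pose out of reach is approached as far as the arm can. A call is refused whole if a number of a shift passes 62.5 or a number of a turn 10.7, either way. A call with a gripper value outside its range is refused whole. The fingers move at their own pace and stop on an object; "force" is the grip in N (left out, the last holds). Time passes only in rows, so rows that do not move let the fingers close, or fill a call up. It gives the time, the measured TCP pose, the force, the opening and the grip force at its end, in the units of the state.
- state(): the state, without advancing time (a new reading comes with each control period).
- grab_frame(name): name is "scene" or "top"; returns a dict with "image" (400x640x3 uint8, blue, green, red), "fovy" (degrees; the focal length in pixels is half the picture's height over the tangent of half this angle, whatever the lens; pixels are square), "cx", "cy" (the principal point, pixels), "dist" ([k1, k2, p1, p2, k3] as OpenCV has them; the pictures are not rectified), "origin" and "rotation" of the camera in the world. Camera axes: x right, y down, z forward; pixel columns grow to the right and rows downward; lengths in mm; the calibration is good to about 2 mm. A picture is of the moment at which its call begins. There is no depth.
- job_done(): hands the job in; it is judged then, once.
The state is a dict: "time_s": time; "qpos": joint angles; "qvel": joint speeds; "effort": joint torques, N m; "ee_pos": TCP position; "ee_rot": TCP orientation; "force": force on the tool from outside, world axes, zero at the start; "torque": the same for the moment, N m; "gripper_width": finger opening in mm; "gripper_force": force on a finger pad.
Only numpy, scipy, OpenCV 4.12 (cv2) and the standard library are available. Lean on these libraries where they do the work, as an engineer would, in place of code of your own. Each camera call takes 0.05 s, during which the arm holds its last target. There are 200 camera calls.

## Task

Two identical white bearing trays stand on the bench, one with a steel ball and one with an orange ball lying loose in its shallow pocket. Pick up the tray with the steel ball by its blue handle, carry it without letting the ball roll out of its pocket, and finish while still holding it in the gripper, level and still, centred about 8 cm above the green glass window of the black reader; do not put it down. Leave the other tray with its ball and the other things on the bench where they are.

Things in the scene. Friction and masses are not known exactly. Their poses are not given: they have to be found in the camera images.
- tray_a: white bearing tray (both look alike), loose, about 0.22 kg, plate 130 x 76 x 8 mm (x, y, z); origin at the centre of its underside. Blue handle fin above the origin, 34 mm long (x), 14 mm thick (y), z 8 to 54 mm: grip it along y. At x +42 mm the pocket: blue ring 3 mm high, 28 mm inside, 35 mm outside diameter. At x -42 mm a fixed black counterweight disc, 36 mm wide, 8 mm high
- tray_a_pocket (a point): where the centre of a ball resting in the middle of tray_a's pocket lies: x +42 mm, 22 mm above the tray's underside
- tray_a_grip (a point): point in the middle of tray_a's handle fin, 40 mm above the tray's underside, axes as the tray's; a good place for the TCP
- tray_b: white bearing tray (both look alike), loose, about 0.22 kg, plate 130 x 76 x 8 mm (x, y, z); origin at the centre of its underside. Blue handle fin above the origin, 34 mm long (x), 14 mm thick (y), z 8 to 54 mm: grip it along y. At x +42 mm the pocket: blue ring 3 mm high, 28 mm inside, 35 mm outside diameter. At x -42 mm a fixed black counterweight disc, 36 mm wide, 8 mm high
- tray_b_pocket (a point): where the centre of a ball resting in the middle of tray_b's pocket lies: x +42 mm, 22 mm above the tray's underside
- tray_b_grip (a point): point in the middle of tray_b's handle fin, 40 mm above the tray's underside, axes as the tray's; a good place for the TCP
- steel_ball_center (a point): centre of the bright steel ball, 28 mm in diameter, 90 g, lying loose in the pocket of one of the trays (either one); it can roll about 5 mm off the pocket's centre, and rolls out over the rim if the tray is tipped some 35 degrees, or less if jerked
- orange_ball_center (a point): centre of the orange plastic ball, 28 mm in diameter, 25 g, lying loose in the pocket of the other tray
- reader_glass (a point): centre of the square green glass window, 80 mm wide with a yellow border, on top of the reader, z up. The reader is a flat black box, 120 x 120 mm, fixed to the bench; the glass is 30 mm above the bench
- reader: the reader's black box, origin at the centre of its underside on the bench; fixed
- bearing_ring: bystander: dark steel bearing ring lying flat, 52 mm across, 14 mm high; origin at the centre of its underside
- grease_jar: bystander: small jar with a red cap, 42 mm across, 55 mm high, upright; origin at the centre of its underside
- screwdriver: bystander: screwdriver with a yellow handle lying on the bench; origin under its middle
- housing: bystander: white round bowl-shaped housing, 110 mm across, 40 mm high; origin at the centre of its underside
- standoff: bystander: white plastic standoff post, upright, 32 mm foot, 50 mm high; origin at the centre of its underside

How it is judged (in metres and radians):
On the way:
1. the tray with the steel ball is lifted off the bench in the gripper, the ball in its pocket (((distance between steel_ball_center and tray_a_pocket below 0.012 m and height (world z) of tray_a above 0.03 m and contact force between tray_a and the fingers above 1 N) or (distance between steel_ball_center and tray_b_pocket below 0.012 m and height (world z) of tray_b above 0.03 m and contact force between tray_b and the fingers above 1 N))), for 0.2 s.
At the end, for the whole second after the job is handed in: the fingers hold the steel ball's tray, ball in pocket (12 mm), centred over the glass (30 mm), underside 45 to 115 mm above it, level within 0.10 rad, slower than 0.03 m/s, not touching the reader; the orange ball in its pocket, its tray and the bystanders within 30 mm of their starts (((distance between steel_ball_center and tray_a_pocket below 0.012 m and contact force between tray_a and the fingers above 1 N and horizontal distance between tray_a and reader_glass below 0.03 m and z of tray_a in the frame of reader_glass between 0.045 and 0.115 m and angle between tray_a's own z axis and vertical below 0.1 rad and linear speed of tray_a below 0.03 m/s and contact force between tray_a and reader below 0.2 N) or (distance between steel_ball_center and tray_b_pocket below 0.012 m and contact force between tray_b and the fingers above 1 N and horizontal distance between tray_b and reader_glass below 0.03 m and z of tray_b in the frame of reader_glass between 0.045 and 0.115 m and angle between tray_b's own z axis and vertical below 0.1 rad and linear speed of tray_b below 0.03 m/s and contact force between tray_b and reader below 0.2 N)) and ((distance between orange_ball_center and tray_a_pocket below 0.012 m and distance of tray_a from where it was at the start of the episode below 0.03 m) or (distance between orange_ball_center and tray_b_pocket below 0.012 m and distance of tray_b from where it was at the start of the episode below 0.03 m)) and distance of each of bearing_ring, grease_jar, screwdriver, housing, standoff from where it was at the start of the episode below 0.03 m); the arm keeps its last pose, push and grip.
It fails at once if the steel ball leaves its pocket (not (distance between steel_ball_center and tray_a_pocket below 0.02 m) and not (distance between steel_ball_center and tray_b_pocket below 0.02 m)).
It fails at once if the orange ball leaves its pocket (not (distance between orange_ball_center and tray_a_pocket below 0.02 m) and not (distance between orange_ball_center and tray_b_pocket below 0.02 m)).
It fails at once if the tray with the orange ball is moved by more than 30 mm ((distance between orange_ball_center and tray_a_pocket below 0.02 m and distance of tray_a from where it was at the start of the episode above 0.03 m) or (distance between orange_ball_center and tray_b_pocket below 0.02 m and distance of tray_b from where it was at the start of the episode above 0.03 m)).
It fails at once if a bystander is moved by more than 30 mm (distance of any of bearing_ring, grease_jar, screwdriver, housing, standoff from where it was at the start of the episode above 0.03 m).
It also fails if it takes over 48 s, if anything falls off the work surface, if the arm or the gripper's body presses on something with over 40 N, if the wrist force passes 120 N, or if a joint passes its speed limit or range.

## Working session

There is one attempt and no reset: what is moved stays moved. The work goes in short steps, Python scripts to look and compute and a tool call to move; the robot and the scene stay as the last step left them, time stands still between calls to the robot, and variables do not carry over. Pictures are saved under pics/ and viewed, at most 10 in all, crops included, and the job is handed in when it is done.

Besides the shell and the picture viewer there is one more tool, called after "Call:" by a JSON object that holds its "fn" and its "kwargs". step_arm: Moves the arm, as the interface text tells. Its arguments: {"type":"object","properties":{"steps":{"type":"array","items":{"type":"array","items":{"type":"number"}}},"force":{"type":"number"}},"required":["steps"]}

```bash
mkdir -p pics
cat > h.py <<'E'
from workcell import *
import numpy as np, cv2
def K(f):
    F=200/np.tan(np.radians(f["fovy"]/2)); return np.array([[F,0,f["cx"]],[0,F,f["cy"]],[0,0,1.]])
def ray(f,uv,z):
    p=cv2.undistortPoints(np.array(uv,float).reshape(-1,1,2),K(f),np.array(f["dist"],float)).reshape(-1,2)
    d=np.c_[p,np.ones(len(p))]@np.array(f["rotation"]).T; o=np.array(f["origin"])
    return o+d*((z-o[2])/d[:,2])[:,None]
E
python3 - <<'E'
from h import *
import pickle
fs={n:grab_frame(n) for n in("scene","top")}
pickle.dump(fs,open("fs.pkl","wb"))
for n,f in fs.items():
    cv2.imwrite(f"pics/{n}0.png",f["image"]); print(n,f["origin"],np.round(f["rotation"],3).tolist(),f["fovy"],f["dist"])
print(state())
E
```

```text
scene [ 936.12261581 -570.63676427  523.58199468] [-126.868, 1.119, 28.202] 57.3070796793946 [0.0066344 0.        0.        0.        0.       ]
top [ 4.32984648e+02 -5.11157787e-01  1.09948215e+03] [-170.727, 0.108, -89.976] 57.404561637225555 [-0.03030461  0.          0.          0.          0.        ]
{'time_s': 0.1, 'qpos': array([ 6.82392945e+01,  1.83467518e+01,  8.97006870e+01, -1.36208147e-03,
        7.20432564e+01, -1.14684465e+00]), 'qvel': array([ 0.02355418, -0.07154463, -0.12938604,  0.02361335, -0.13627264,
       -0.04640522]), 'effort': array([ 2.98290870e-04, -4.13328767e+01, -2.32510632e+01,  7.28180772e-02,
        4.21026349e-02, -4.71325268e-05]), 'ee_pos': array([202.29412458, 537.77955725, 232.00801007]), 'ee_rot': array([-1.79909297e+02, -5.20443476e-04,  1.59386560e+02]), 'force': array([ 0.6469826 , -0.80967358,  0.11443771]), 'torque': array([-0.0234147 , -0.06557721,  0.02360741]), 'gripper_force': 0.0, 'gripper_width': 91.1110170108643}
```

View pics/top0.png

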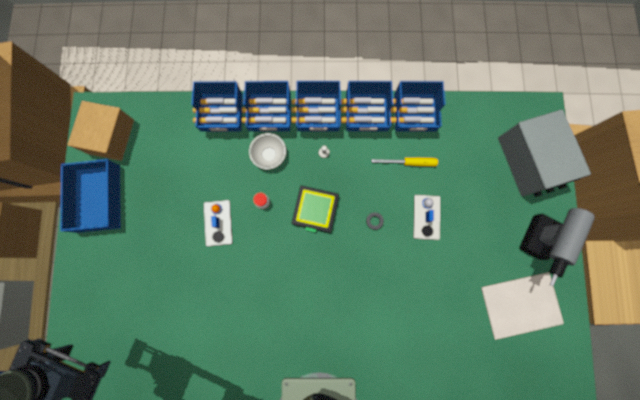

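View pics/scene0.png

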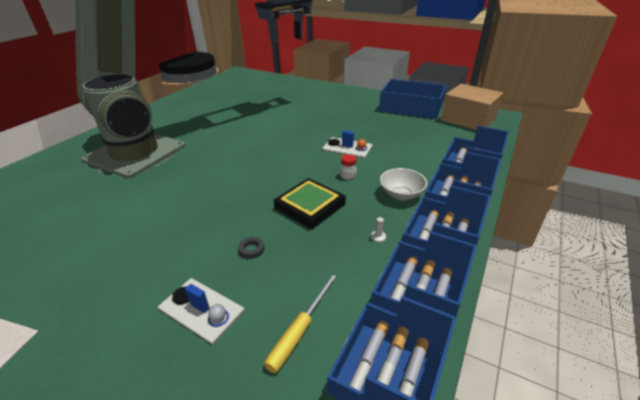

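The steel-ball tray is on the right in the top view, around (427,217), with the ball at (429,203). The orange-ball tray is at (217,223), and the reader glass is at (316,208). In the scene view the steel tray is at (200,308) and the reader at (310,200).

```bash
cat >> h.py <<'E'
from scipy.spatial.transform import Rotation as Rn
_r=ray
def ray(f,uv,z):
    g=dict(f); g["rotation"]=Rn.from_euler("xyz",f["rotation"],degrees=True).as_matrix(); return _r(g,uv,z)
def comp(f,mask,box):
    x0,y0,x1,y1=box; m=np.zeros_like(mask); m[y0:y1,x0:x1]=mask[y0:y1,x0:x1]
    return max(cv2.findContours(m,cv2.RETR_EXTERNAL,cv2.CHAIN_APPROX_NONE)[0],key=cv2.contourArea)
def rect(f,c,z):
    p=ray(f,c.reshape(-1,2),z)[:,:2].astype(np.float32); return cv2.minAreaRect(p)
E
python3 - <<'E'
from h import *
import pickle
fs=pickle.load(open("fs.pkl","rb"))
B={"top":dict(tray=(405,185,450,250),glass=(285,178,345,240)),"scene":dict(tray=(145,270,255,345),glass=(265,170,355,235))}
for n,f in fs.items():
    hsv=cv2.cvtColor(f["image"],cv2.COLOR_BGR2HSV)
    bench=cv2.inRange(hsv,(55,90,30),(92,255,160))
    white=cv2.inRange(hsv,(0,0,120),(180,75,255))
    blue=cv2.inRange(hsv,(105,120,30),(125,255,255))
    yel=cv2.inRange(hsv,(22,120,100),(40,255,255))
    print(n,"tray nonbench",rect(f,comp(f,255-bench,B[n]["tray"]),8))
    print("white",rect(f,comp(f,white,B[n]["tray"]),8))
    c=comp(f,blue,B[n]["tray"]); print("fin px",cv2.minAreaRect(c), rect(f,c,54 if n=="top" else 31))
    print("glass",rect(f,comp(f,yel,B[n]["glass"]),30))
    print("ball",ray(f,[(429,203)] if n=="top" else [(217,314)],22))
    print("others", ray(f,[(261,200),(374,221),(323,152)] if n=="top" else [(348,160),(251,247),(378,225)],[55,14,50][0] if 0 else 30))
E
```

```text
scene tray nonbench ((563.18505859375, -327.7136535644531), (82.7773208618164, 139.99009704589844), 86.40823364257812)
white ((561.9880981445312, -326.6807556152344), (78.67919158935547, 134.8837432861328), 86.3468246459961)
fin px ((196.17124938964844, 298.123291015625), (29.611412048339844, 17.0880069732666), 69.44395446777344) ((559.622314453125, -325.8357238769531), (26.28754997253418, 66.7493667602539), 71.3126449584961)
glass ((586.2866821289062, 9.132980346679688), (99.4749984741211, 99.59166717529297), 77.14828491210938)
ball [[ 606.37916114 -331.48495344   22.        ]]
others [[ 597.37650878  196.21225047   30.        ]
 [ 567.31629268 -186.15937961   30.        ]
 [ 762.00759577  -14.30903064   30.        ]]
top tray nonbench ((561.2933349609375, -325.9094543457031), (82.33338928222656, 138.7754364013672), 86.9820785522461)
white ((561.1980590820312, -326.0909118652344), (81.9572982788086, 138.29774475097656), 86.98046875)
fin px ((429.5, 215.5), (9.0, 5.0), 90.0) ((558.99072265625, -321.3290100097656), (14.522947311401367, 26.85817527770996), 87.29546356201172)
glass ((584.3734130859375, 9.316020965576172), (100.44410705566406, 101.20262145996094), 77.38129425048828)
ball [[ 600.45845177 -331.45502626   22.        ]]
others [[ 608.18317593  169.92604355   30.        ]
 [ 545.64047221 -164.07040294   30.        ]
 [ 755.75714034  -14.48891774   30.        ]]
```

Call:
{"fn": "step_arm", "kwargs": {"steps": [[0, 0, 0, -40, -42.6, 0, 1], [0, 0, 0, -40, -42.6, 0, 1], [0, 0, 0, -40, -42.6, 0, 1], [0, 0, 0, -40, -42.6, 0, 1], [0, 0, 0, -40, -42.6, 0, 1], [0, 0, 0, -40, -42.6, 0, 1], [0, 0, 0, -40, -42.6, 0, 1], [0, 0, 0, -40, -42.6, 0, 1]]}}

```text
time_s: 1.1
ee_pos: [382.2, 104.7, 232.7]
ee_rot: [180.0, 0.0, 159.4]
force: [1.9, 0.3, -1.0]
gripper_width: 91.4
gripper_force: 0.0
```

Call:
{"fn": "step_arm", "kwargs": {"steps": [[0, 0, 0, -40, -42.6, 0, 1], [0, 0, 0, -40, -42.6, 0, 1], [0, 0, 0, -40, -42.6, 0, 1], [0, 0, 0, -40, -42.6, 0, 1], [0, 0, 0, -40, -42.6, 0, 1], [0, 0, 0, -40, -42.6, 0, 1], [0, 0, 0, -40, -42.6, 0, 1], [0, 0, 0, -40, -42.6, 0, 1]]}}

```text
time_s: 2.1
ee_pos: [561.8, -326.8, 232.2]
ee_rot: [180.0, -0.0, 159.4]
force: [1.2, 0.5, 0.6]
gripper_width: 91.4
gripper_force: 0.0
```

Call:
{"fn": "step_arm", "kwargs": {"steps": [[0, 0, 10.2, 0, 0, 0, 1], [0, 0, 10.2, 0, 0, 0, 1], [0, 0, 10.2, 0, 0, 0, 1], [0, 0, 10.2, 0, 0, 0, 1], [0, 0, 10.2, 0, 0, 0, 1], [0, 0, 10.2, 0, 0, 0, 1], [0, 0, 10.2, 0, 0, 0, 1], [0, 0, 10.2, 0, 0, 0, 1]]}}

```text
time_s: 3.1
ee_pos: [561.2, -324.9, 232.1]
ee_rot: [-179.9, -0.0, 77.5]
force: [-0.5, 0.4, 0.3]
gripper_width: 91.3
gripper_force: 0.0
```

Call:
{"fn": "step_arm", "kwargs": {"steps": [[0, 0, 10.2, 0, 0, 0, 1], [0, 0, 10.2, 0, 0, 0, 1], [0, 0, 10.2, 0, 0, 0, 1], [0, 0, 10.2, 0, 0, 0, 1], [0, 0, 10.2, 0, 0, 0, 1], [0, 0, 10.2, 0, 0, 0, 1], [0, 0, 10.2, 0, 0, 0, 1], [0, 0, 10, 0, 0, 0, 1]]}}

```text
time_s: 4.1
ee_pos: [561.2, -324.9, 232.1]
ee_rot: [-180.0, 0.1, -3.9]
force: [0.1, 1.5, -0.2]
gripper_width: 91.2
gripper_force: 0.0
```

Call:
{"fn": "step_arm", "kwargs": {"steps": [[0, 0, -0.6, 0, 1.3, 15, 1], [0, 0, 0, 0, 0, 25, 1], [0, 0, 0, 0, 0, 25, 1], [0, 0, 0, 0, 0, 25, 1], [0, 0, 0, 0, 0, 20, 1], [0, 0, 0, 0, 0, 10, 1], [0, 0, 0, 0, 0, 0, 1], [0, 0, 0, 0, 0, 0, 1]]}}

```text
time_s: 5.1
ee_pos: [561.9, -326.7, 113.4]
ee_rot: [180.0, -0.1, -3.0]
force: [0.2, 0.4, 0.4]
gripper_width: 91.6
gripper_force: 0.0
```

Run:
```python
from h import *
a=grab_frame("scene")["image"][200:380,90:310]; b=grab_frame("top")["image"][150:285,340:505]
cv2.imwrite("pics/c1.png",np.hstack([cv2.resize(a,(396,324)),cv2.resize(b,(396,324))]))
```

```text
(no output)
```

View pics/c1.png

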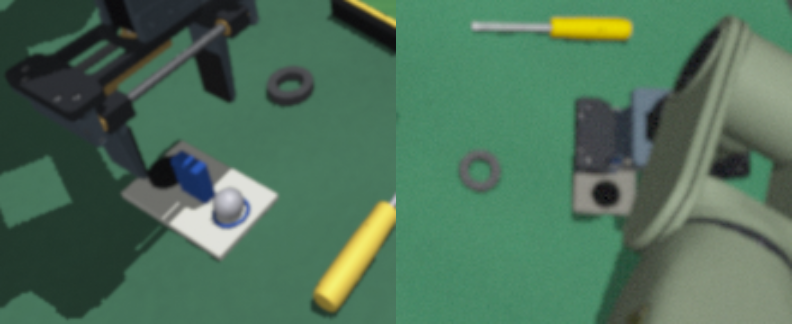

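The crop shows the open fingers above the tray, one on each side of the blue fin (about (190,178) in the left crop), and the ball in its pocket at (229,205). I'm descending.

Call:
{"fn": "step_arm", "kwargs": {"steps": [[0, 0, 0, 0, 0, 15, 1], [0, 0, 0, 0, 0, 18, 1], [0, 0, 0, 0, 0, 18, 1], [0, 0, 0, 0, 0, 12, 1], [0, 0, 0, 0, 0, 7, 1], [0, 0, 0, 0, 0, 3, 1], [0, 0, 0, 0, 0, 0, 1], [0, 0, 0, 0, 0, 0, 1]]}}

```text
time_s: 6.2
ee_pos: [561.7, -326.6, 40.3]
ee_rot: [180.0, -0.1, -3.0]
force: [-0.3, 0.2, -0.2]
gripper_width: 91.4
gripper_force: 0.0
```

Call:
{"fn": "step_arm", "kwargs": {"steps": [[0, 0, 0, 0, 0, 0, 0.7], [0, 0, 0, 0, 0, 0, 0.6], [0, 0, 0, 0, 0, 0, 0.5], [0, 0, 0, 0, 0, 0, 0.42], [0, 0, 0, 0, 0, 0, 0.36], [0, 0, 0, 0, 0, 0, 0.3], [0, 0, 0, 0, 0, 0, 0.27], [0, 0, 0, 0, 0, 0, 0.24]], "force": 15}}

```text
time_s: 7.2
ee_pos: [561.4, -326.4, 39.7]
ee_rot: [-180.0, -0.0, -3.0]
force: [0.2, 0.3, -0.3]
gripper_width: 22.2
gripper_force: 0.0
```

Call:
{"fn": "step_arm", "kwargs": {"steps": [[0, 0, 0, 0, 0, 0, 0.22], [0, 0, 0, 0, 0, 0, 0.2], [0, 0, 0, 0, 0, 0, 0.18], [0, 0, 0, 0, 0, 0, 0.16], [0, 0, 0, 0, 0, 0, 0.14], [0, 0, 0, 0, 0, 0, 0.1], [0, 0, 0, 0, 0, 0, 0], [0, 0, 0, 0, 0, 0, 0]], "force": 15}}

```text
time_s: 8.2
ee_pos: [561.5, -326.3, 39.7]
ee_rot: [-180.0, -0.0, -3.0]
force: [0.7, -1.9, -1.0]
gripper_width: 14.2
gripper_force: 15.0
```

Call:
{"fn": "step_arm", "kwargs": {"steps": [[0, 0, 0, 0, 0, 0, 0], [0, 0, 0, 0, 0, 0, 0], [0, 0, 0, 0, 0, -1, 0], [0, 0, 0, 0, 0, -3, 0], [0, 0, 0, 0, 0, -5, 0], [0, 0, 0, 0, 0, -7, 0], [0, 0, 0, 0, 0, -8, 0], [0, 0, 0, 0, 0, -9, 0]], "force": 40}}

```text
time_s: 9.2
ee_pos: [561.5, -326.4, 73.5]
ee_rot: [180.0, -0.0, -3.0]
force: [-0.2, -1.3, -3.4]
gripper_width: 13.6
gripper_force: 40.0
```

Call:
{"fn": "step_arm", "kwargs": {"steps": [[0, 0, 0, 0, 0, -10, 0], [0, 0, 0, 0, 0, -11, 0], [0, 0, 0, 0, 0, -12, 0], [0, 0, 0, 0, 0, -12, 0], [0, 0, 0, 0, 0, -12, 0], [0, 0, 0, 0, 0, -10, 0], [0, 0, 0, 0, 0, -7, 0], [0, 0, 0, 0, 0, -3, 0]]}}

```text
time_s: 10.2
ee_pos: [561.5, -326.4, 150.2]
ee_rot: [180.0, -0.0, -3.0]
force: [-0.3, -0.1, -2.7]
gripper_width: 13.7
gripper_force: 40.0
```

Run:
```python
from h import *
a=grab_frame("scene")["image"][120:330,60:340]
cv2.imwrite("pics/c2.png",cv2.resize(a,(784,588)))
print(state()["force"],state()["ee_pos"])
```

```text
[-0.01257452 -0.276676   -2.95858737] [ 561.54360837 -326.4446761   150.2731059 ]
```

View pics/c2.png

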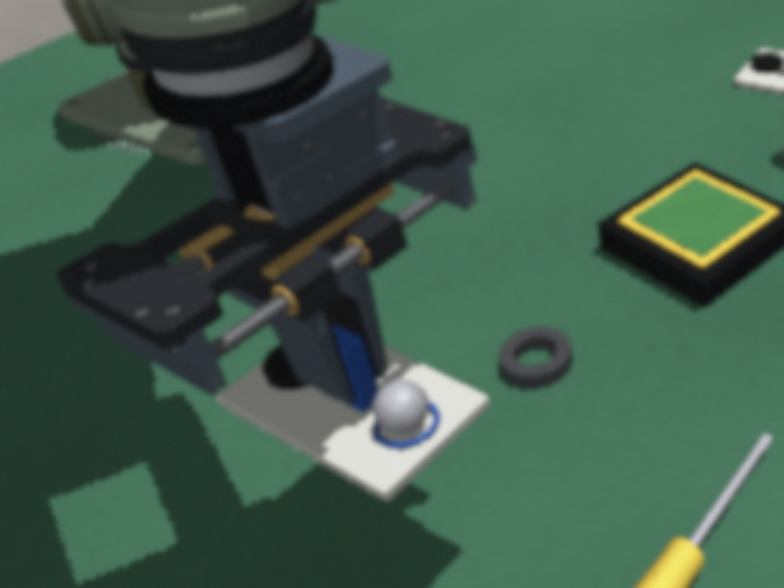

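The tray is held level in the air, with the ball sitting in the ring at (402,410) in the crop. I'm carrying it to the reader with gentle ramps.

Call:
{"fn": "step_arm", "kwargs": {"steps": [[0, 0, 0, 0, -3, 0, 0], [0, 0, 0, 0, -6, 0, 0], [0, 0, 0, 0, -9, 0, 0], [0, 0, 0, 0, -12, 0, 0], [0, 0, 0, 0, -15, 0, 0], [0, 0, 0, 0.4, -17.6, 0, 0], [0, 0, 0, 0.4, -17.6, 0, 0], [0, 0, 0, 0.4, -17.6, 0, 0]]}}

```text
time_s: 11.25
ee_pos: [567.9, -227.4, 149.8]
ee_rot: [-180.0, -0.0, -3.0]
force: [0.4, 0.1, -3.5]
gripper_width: 13.8
gripper_force: 40.0
```

Call:
{"fn": "step_arm", "kwargs": {"steps": [[0, 0, 0, 0.4, -17.6, 0, 0], [0, 0, 0, 0.4, -17.6, 0, 0], [0, 0, 0, 0.4, -17.6, 0, 0], [0, 0, 0, 0.4, -17.6, 0, 0], [0, 0, 0, 0.5, -17.6, 0, 0], [0, 0, 0, 0.5, -17.6, 0, 0], [0, 0, 0, 0.5, -17.6, 0, 0], [0, 0, 0, 0.5, -17.6, 0, 0]]}}

```text
time_s: 12.25
ee_pos: [578.9, -87.2, 149.8]
ee_rot: [-180.0, -0.0, -3.0]
force: [-1.0, 0.7, -3.7]
gripper_width: 13.9
gripper_force: 40.0
```

Call:
{"fn": "step_arm", "kwargs": {"steps": [[0, 0, 0, 0.5, -17.6, 0, 0], [0, 0, 0, 0.5, -17.6, 0, 0], [0, 0, 0, 0.5, -17.6, 0, 0], [0, 0, 0, 0, -15, 0, 0], [0, 0, 0, 0, -12, 0, 0], [0, 0, 0, 0, -9, 0, 0], [0, 0, 0, 0, -6, 0, 0], [0, 0, 0, 0, -3, 0, 0]]}}

```text
time_s: 13.25
ee_pos: [585.4, 9.4, 149.7]
ee_rot: [180.0, -0.0, -3.0]
force: [-0.3, -0.6, -2.9]
gripper_width: 13.5
gripper_force: 40.0
```

Call:
{"fn": "step_arm", "kwargs": {"steps": [[0, 0, 0, 0, 0, 0, 0], [0, 0, 0, 0, 0, 0, 0], [0, 0, 0, 0, 0, 0, 0], [0, 0, 0, 0, 0, 0, 0], [0, 0, 0, 0, 0, 0, 0], [0, 0, 0, 0, 0, 0, 0], [0, 0, 0, 0, 0, 0, 0], [0, 0, 0, 0, 0, 0, 0]]}}

```text
time_s: 14.25
ee_pos: [585.4, 9.2, 149.7]
ee_rot: [-180.0, -0.0, -3.0]
force: [0.7, 0.2, -2.6]
gripper_width: 13.8
gripper_force: 40.0
```

Run:
```python
from h import *
a=grab_frame("scene")["image"][80:290,200:480]
cv2.imwrite("pics/c3.png",cv2.resize(a,(784,588)))
s=state();print(s["force"],s["ee_pos"],s["ee_rot"],s["gripper_force"])
```

```text
[-0.51700931 -1.03153246 -4.27593752] [585.39938541   9.25365026 149.7601464 ] [-1.79993980e+02 -3.10244325e-03 -3.01182397e+00] 39.9984472990036
```

View pics/c3.png

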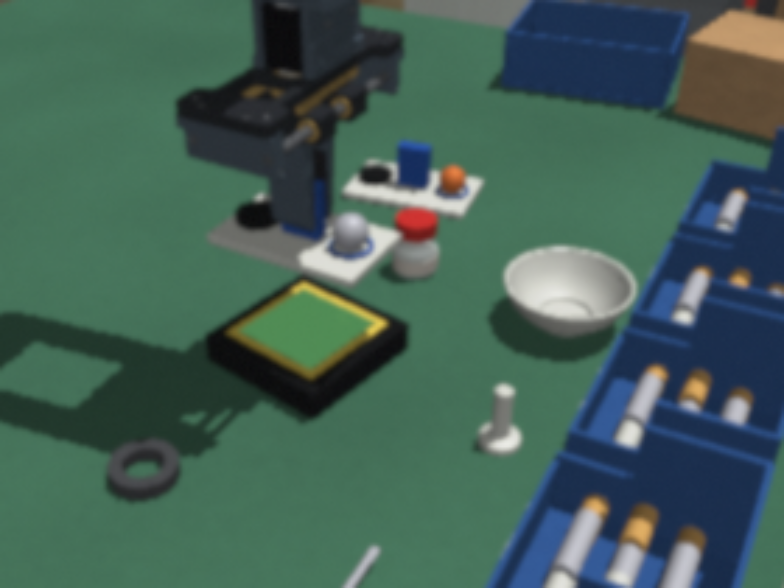

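The tray is held level over the reader with the steel ball in its ring at (350,233). The orange-ball tray and the bystanders are undisturbed. I'm handing the job in.

```bash
python3 -c "
from workcell import *
print(job_done())"
```

```text
the job is handed in; nothing more can be done
None
```

The job is handed in (no verdict came back): the steel-ball tray is held level and still, centred about 8 cm above the reader glass, ball in its pocket, and nothing else looked disturbed in the last picture.

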